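# Put the inspection lamp on charge

## Task

Put the inspection lamp (the flat-sided one, not the round torch) on charge: unclip it from the sloping tool rack - it pulls straight out of its spring clips - lay it in the charging cradle with its foot at the contact end, and press it down until both catches snap over it and it stays down by itself. Do not drop the lamp, and leave the torch, the spanner and the tin where they are.

Things in the scene. Friction and masses are not known exactly. Their poses are not given: they have to be found in the camera images.
- lamp: LED inspection lamp, a bar 190 x 36 x 26 mm, 0.18 to 0.31 kg: black handle, hinge barrel 26 mm past the middle, grey head with white lens. Origin: centre of the bar. x: along it from foot to head; y: across; z: out of the lens face. Sides flat and parallel (36 mm apart) from z = -13 to +3 mm, bevelled above that to a 24 mm wide top at z = +13 mm. Starts in one of the rack's bays, x up the slope.
- lamp_foot (a point): centre of the lamp's foot end face (handle end, two brass contacts), 95 mm from the lamp's origin along its -x. At both ends of the bar a catch tab sticks out 7 mm further, 26 mm wide, 5 mm thick, level with the underside (z = -13 to -8 mm)
- rack: sloping grey steel tool rack fixed to the bench, 240 mm wide, 200 mm deep, 150 mm high. Origin: on the bench under the panel's middle; x: level, from the low front edge to the high back; z up. The panel rises 30 degrees towards +x, its middle 88 mm above the bench. Two rails (22 wide, 9 high) cross it 50 mm below and above its middle; a 34 mm ledge runs along its foot.
- bay_a (a point): bay at rack y = +55 mm, on the axis of the part clipped there, midway between its two clips, 36 mm out from the panel. On either rail a spring clip (16 mm long) grips it with two sprung jaws outside its sides, reaching 58 mm out from the panel and 27 mm to either side of the axis, their rounded noses over the bevelled edges. Between the clips the part is free for 75 mm, with 23 mm of air under it
- bay_b (a point): the same at rack y = -55 mm; lamp and torch may lie either way round. A steady pull of 10 to 16 N straight out of the panel (along the lamp's z) makes a bay's jaws give way; the lamp is clear of them after 35 mm
- torch: round torch, 204 mm long, 33 mm thick with a 41 mm head, clipped in the rack's other bay; to be left alone. Origin: middle of its axis; x from tail to head
- dock: black charging cradle fixed to the bench, 268 x 84 x 72 mm; base plate 12 mm thick. Origin: on the bench under its middle; x: along it, from the contact end (two brass contacts, a low box each side of the end housing) to the other; z up. The lamp lies along x, lens up, foot to -x, middle over the origin: its origin 63.5 mm above the bench on the raised pad, 48.5 mm latched, 47 mm at the hard stop.
- dock_pad (a joint): travel of the cradle's sprung pad, m, growing downwards: 0 up, 0.015 with the lamp latched, 0.0165 at the hard stop. It pushes up with 8 N when up, 15 N when down. A bevelled sprung catch in each end housing is pushed aside by the lamp's end tab and snaps back over it 1 to 1.5 mm above the hard stop; pressing home takes about 12 to 18 N
- pad_top (a point): centre of the pad's top (100 x 28 mm), 50.5 mm above the bench when up. Side guides stand 62 to 86 mm from the middle both ways along x, 41 mm apart up to 60 mm high, then flared to 72 mm; end housings are 208 mm apart up to 56 mm high, flared above to 67 mm: the lamp has 2.5 mm play to each side, 2 mm to each end. Within 62 mm of the middle the sides are open above the base
- wrench: steel spanner 190 mm long lying on the bench; to be left alone
- tin: round tin 75 mm high, 80 mm diameter, standing on the bench; to be left alone. Origin: centre of its underside
Not all that is in view belongs to the job. Leave any green or pink look-alike of the lamp alone.

How it is judged:
By the outcome, as a careful person would: the job done as asked, in the order asked, and still so for the second after the job is handed in, with the robot touching nothing.
It also fails if it takes over 64 s, if anything falls off the work surface, if the arm or the gripper's body presses on something with over 40 N, if the wrist force passes 120 N, or if a joint passes its speed limit or range.

## Robot

A 7-joint arm with a two-finger parallel gripper is mounted at the origin on the work surface. World frame = base frame: x ahead of the robot, y to its left, z up, the work surface at z = 0. Lengths are in mm, angles in rad, forces in N, time in s.
With the tool pointing down it reaches from about 425 to 925 mm from the base axis. Payload 6.8 kg.
Tool frame: the origin (TCP) lies midway between the tips of the shut fingers; the grasp point (between the pads) lies 19 mm behind it; z points along the fingers, y is the direction in which the jaws open and shut (so a half turn about z gives the same grasp; the last joint's range is limited). The gripper opens to 88 mm and grips with 3 to 60 N. Pads are 20 mm wide; open, the fingers measure 115 mm over their backs; the gripper's body (75 mm by 178 mm) begins 61 mm behind the grasp point.
Start: joints at [-1.321, 0.477, 0.022, 1.555, -0.011, 1.109, -0.083], TCP at [236.392, 632.271, 222.664] pointing down, gripper open.
Joint ranges: [-2.96, 2.96], [-0.34, 2.1], [-1.41, 1.46], [0.24, 2.44], [-1.37, 4.51], [0.17, 1.92], [-2.96, 2.96]. Speed limits (rad/s): [2.39, 2.39, 3.14, 3.14, 3.14, 3.14, 3.14].

## Interface

Orientations are given as [roll, pitch, yaw] about the fixed x, y, z axes, in that order (R = Rz(yaw) Ry(pitch) Rx(roll)).
In Python, from rig import bot gives the robot as it stands.
- The arm moves only by the tool move_arm, never from a script. Its argument "moves" is a list of rows, each a list of 3 entries, a list of its own where there are three numbers: the shift along the world's x, y, z in m, then the turn about the world's z in rad, then the opening, from 0 (shut) to 1 (fully open). In form: [[[x, y, z], turn, grip], ...]. A call has 1 to 8 rows; each row shifts and turns the pose as measured when the row begins; what a row does not reach is not made up. A row lasts 1/12 s, in which the tool goes at most 41.7 mm and 7.16 degrees, less where a joint would pass 70% of its speed; a pose out of reach is approached as far as the arm can. A call with a gripper value outside its range is refused whole. The fingers move at their own pace and stop on an object; "force" is the grip in N (left out, the last holds). Time passes only in rows, so rows that do not move let the fingers close. It gives the time, the measured TCP pose, the force and the opening at its end, in the units of the state.
- bot.observe(): the state, without advancing time (a new reading comes with each control period).
- bot.capture(name): name is "side" or "top"; returns a dict with "color" (400x640x3 uint8, red, green, blue), "fx", "fy", "cx", "cy" (pixels), "extrinsics" (4x4, takes a point from world to camera coordinates). Camera axes: x right, y down, z forward; pixel columns grow to the right and rows downward; lengths in mm; the calibration is good to about 2 mm. A picture is of the moment at which its call begins. There is no depth.
- bot.job_done(): hands the job in, once; it reports no verdict.
The state is a dict: "t": time; "q": joint angles; "dq": joint speeds; "tau": joint torques, N m; "ee_pos": TCP position; "ee_rot": TCP orientation; "wrist_force": force on the tool from outside, world axes, zero at the start; "wrist_torque": the same for the moment, N m; "gripper_width": opening from 0.0 (shut) to 1.0 (fully open).
Only numpy, scipy, OpenCV 4.12 (cv2) and the standard library are available. Lean on these libraries where they do the work, as an engineer would, in place of code of your own. Each camera call takes 0.05 s, during which the arm holds its last target.

## Working session

There is one attempt and no reset: what is moved stays moved. The work goes in short steps, Python scripts to look and compute and a tool call to move; the robot and the scene stay as the last step left them, time stands still between calls to the robot, and variables do not carry over. Pictures are saved under pics/ and viewed, and the job is handed in when it is done.

Besides the shell and the picture viewer there is one more tool, called after "Request:" as name(argument=value, ...), one argument or row to a line, values as JSON. move_arm: Moves the arm, as the interface text tells. Its arguments: {"type":"object","properties":{"moves":{"type":"array","items":{"type":"array"}},"force":{"type":"number"}},"required":["moves"]}

```bash
mkdir -p pics; ls; python3 - <<'E'
from rig import bot
import cv2,json,numpy as np
s=bot.observe(); print(s)
for n in("side","top"):
    c=bot.capture(n); cv2.imwrite(f"pics/{n}0.png",c["color"][:,:,::-1])
    print(n,c["fx"],c["fy"],c["cx"],c["cy"]); print(np.array(c["extrinsics"]).round(4).tolist())
E
```

```text
pics
{'t': 0.0, 'q': array([-1.32108875,  0.47778364,  0.02233596,  1.55646669, -0.01153277,
        1.10928074, -0.08314606]), 'dq': array([-0.00048999, -0.0014641 , -0.00042508,  0.00186439, -0.00147151,
       -0.00157193, -0.00016813]), 'tau': array([ 8.00175494e-04, -5.82852924e+01,  1.53501078e+00, -2.72614557e+01,
       -5.43200446e-02,  1.69113016e-02,  1.59748556e-04]), 'ee_pos': array([236.18962873, 631.67692436, 221.68624125]), 'ee_rot': array([-3.13978478e+00,  1.03337338e-04,  2.78374930e+00]), 'wrist_force': array([ 0.8202483 , -0.84622855,  0.36776472]), 'wrist_torque': array([0.00771756, 0.00660707, 0.00117781]), 'gripper_width': 0.9993152834463718}
side 384.73002987658754 384.73002987658754 326.59548350238924 204.00708479896107
[[0.8725, -0.4885, -0.0102, -449.7096], [-0.2897, -0.5004, -0.8159, 166.4047], [0.3934, 0.7149, -0.5781, 985.444], [0.0, 0.0, 0.0, 1.0]]
top 373.6225959046221 373.6225959046221 318.9225348981887 198.42425257567893
[[-0.0138, -0.9998, 0.0139, -82.5262], [-0.9984, 0.013, -0.0549, 466.5615], [0.0547, -0.0147, -0.9984, 945.5945], [0.0, 0.0, 0.0, 1.0]]
```

View pics/side0.png

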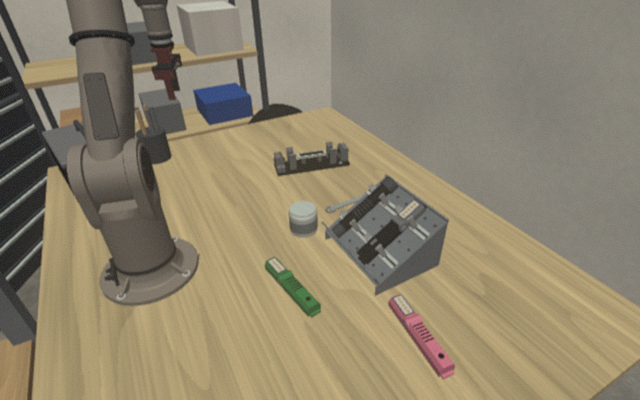

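View pics/top0.png

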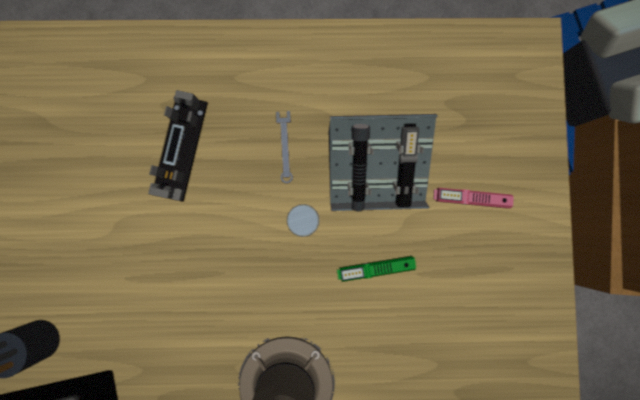

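```bash
python3 - <<'E'
import cv2
def crop(n,x0,y0,x1,y1,f,o):
    im=cv2.imread(f"pics/{n}0.png")[y0:y1,x0:x1]
    cv2.imwrite(o,cv2.resize(im,None,fx=f,fy=f,interpolation=cv2.INTER_CUBIC))
crop("top",310,100,450,220,5,"pics/c_rt.png")
crop("side",310,165,460,300,5,"pics/c_rs.png")
crop("top",135,80,225,210,4.6,"pics/c_dt.png")
crop("side",260,130,360,185,8,"pics/c_ds.png")
E
```

```text
(no output)
```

View pics/c_rt.png

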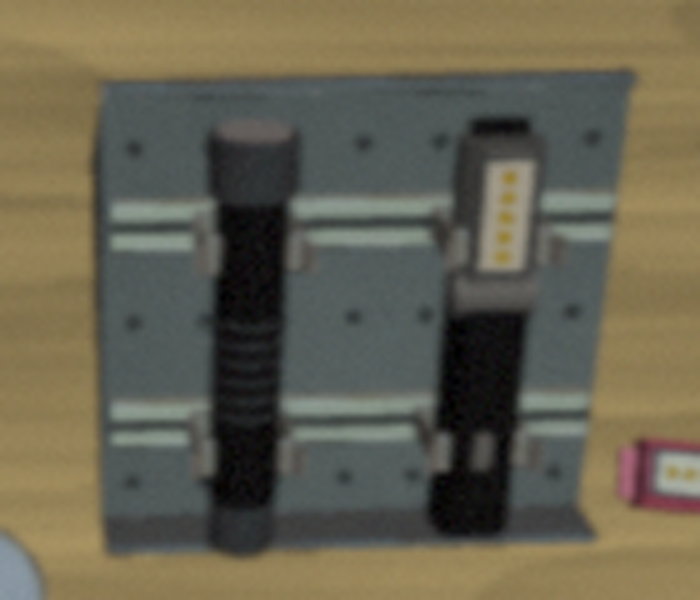

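View pics/c_rs.png

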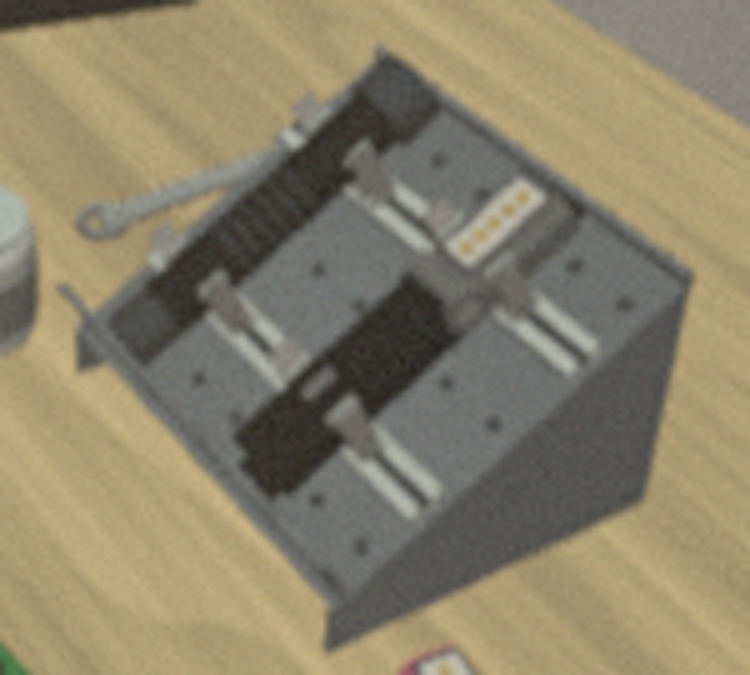

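View pics/c_dt.png

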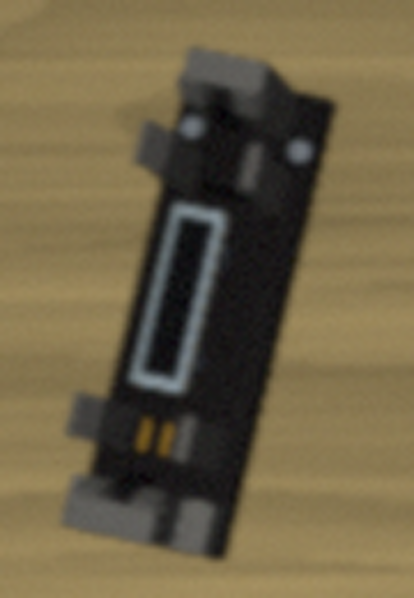

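View pics/c_ds.png

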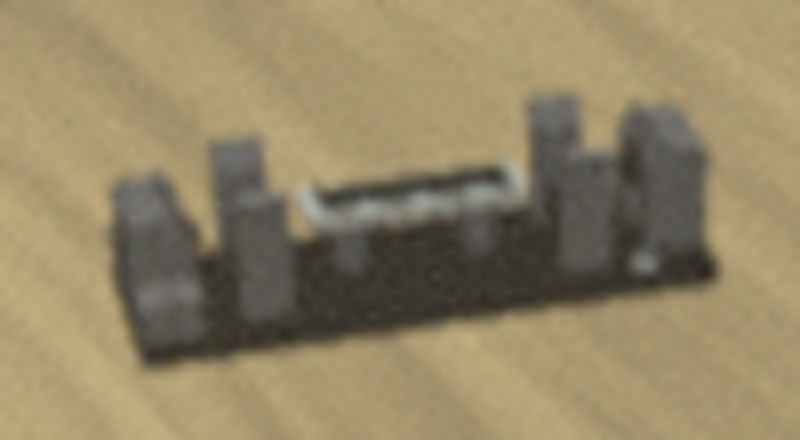

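```bash
cat > h.py <<'E'
import numpy as np
from scipy.optimize import least_squares
K={'side':(384.73,384.73,326.595,204.007),'top':(373.6226,373.6226,318.9225,198.4243)}
from rig import bot
E={}
def cal(n):
    if n not in E: E[n]=np.array(bot.capture(n)["extrinsics"])
    return E[n]
def proj(n,P):
    P=np.atleast_2d(P); e=cal(n); c=P@e[:3,:3].T+e[:3,3]
    f,g,a,b=K[n]; return np.c_[a+f*c[:,0]/c[:,2], b+g*c[:,1]/c[:,2]]
def tri(pt,ps):
    r=least_squares(lambda X:np.r_[proj('top',X)[0]-pt,proj('side',X)[0]-ps],[600,0,100]); return r.x,np.abs(r.fun).max()
def Rz(a): c,s=np.cos(a),np.sin(a); return np.array([[c,-s,0],[s,c,0],[0,0,1]])
def Ry(a): c,s=np.cos(a),np.sin(a); return np.array([[c,0,s],[0,1,0],[-s,0,c]])
E
python3 - <<'E'
from h import *
np.set_printoptions(precision=2,suppress=True)
T=lambda p:np.array(p)/5+[310,100]; S=lambda p:np.array(p)/5+[310,165]
for n,a,b in [("TL",(487,160),(520,178)),("TR",(537,160),(548,200)),("BR",(525,275),(475,262)),("BL",(475,272),(447,243)),
  ("backR",(635,75),(692,278)),("backL",(105,82),(380,50))]:
    print(n,*tri(T(a),S(b)))
# rack fit
obs=[('top',(637,73),[100,-120,150],5,(310,100)),('top',(103,80),[100,120,150],5,(310,100)),
('side',(692,275),[100,-120,150],5,(310,165)),('side',(380,48),[100,120,150],5,(310,165)),
('side',(642,502),[100,-120,0],5,(310,165)),('side',(328,650),[-100,-120,0],5,(310,165)),]
def fit(obs,x0):
    def f(v):
        return np.concatenate([proj(n,Rz(v[2])@np.array(P,float)+[v[0],v[1],0])[0]-(np.array(p)/s+o) for n,p,P,s,o in obs])
    r=least_squares(f,x0); return r.x,r.fun.reshape(-1,2)
v,res=fit(obs,[650,-200,0]); print("rack",v,np.degrees(v[2])); print(res)
R=Rz(v[2])
p=R@(np.array([0,-55,88])+36*np.array([-.5,0,.866]))+[v[0],v[1],0]; print("bay_b",p)
dt=(4.6,(135,80));ds=(8,(260,130))
obs=[('top',(175,205),[50,14,50.5],*dt),('top',(227,212),[50,-14,50.5],*dt),('top',(185,390),[-50,-14,50.5],*dt),('top',(130,382),[-50,14,50.5],*dt),
('top',(335,103),[134,-42,12],*dt),('top',(222,558),[-134,-42,12],*dt),
('side',(510,165),[50,14,50.5],*ds),('side',(524,194),[50,-14,50.5],*ds),('side',(303,186),[-50,14,50.5],*ds),('side',(322,222),[-50,-14,50.5],*ds),
('side',(150,364),[-134,-42,0],*ds),('side',(716,275),[134,-42,0],*ds)]
v,res=fit(obs,[650,250,0]); print("dock",v,np.degrees(v[2])); print(res)
print(bot.observe()['t'])
E
```

```text
TL [ 599.   -280.55  173.02] 0.3859678076624391
TR [ 598.38 -301.98  173.64] 0.2375560598826496
BR [ 553.95 -302.32  153.36] 1.4554182749151892
BL [ 555.6  -280.66  150.01] 1.1929667347324084
backR [ 643.52 -355.61  145.57] 0.4377192675918309
backL [ 641.53 -116.32  146.42] 0.0519807271560353
rack [ 542.93 -236.62    0.01] 0.6743292923789799
[[ 0.39 -0.88]
 [ 0.07  0.01]
 [ 0.1  -0.91]
 [-0.04 -0.86]
 [-0.04  0.17]
 [-1.04  1.19]]
bay_b [ 525.58 -291.83  119.18]
dock [602.19 267.74  -0.23] -13.336754392342923
[[ 0.54 -1.  ]
 [ 0.26 -0.06]
 [-0.24  0.31]
 [ 0.62 -0.42]
 [ 0.11 -1.5 ]
 [ 0.14  0.2 ]
 [-0.25 -1.14]
 [ 0.08 -1.32]
 [-1.15  0.01]
 [-1.84 -0.94]
 [-1.23  1.05]
 [ 0.38  1.14]]
0.2
```

```bash
cat >> h.py <<'E'
import cv2
def lampR(yaw,tilt): return Rz(yaw)@Ry(-tilt)
def lines():
    L=[]
    lo=[(-95,-18,-13),(95,-18,-13),(95,18,-13),(-95,18,-13)]; mi=[(a,b,3) for a,b,_ in lo]; hi=[(a,b/18*12,13) for a,b,_ in lo]
    for q in(lo,mi,hi):
        for i in range(4): L.append((q[i],q[(i+1)%4]))
    for s in(-1,1):
        t=[(95*s,-13,-8),(102*s,-13,-8),(102*s,13,-8),(95*s,13,-8)]
        L+= [(t[0],t[1]),(t[1],t[2]),(t[2],t[3])]
    L.append(((26,-12,13),(26,12,13)))
    return L
def overlay(n,im,o,R,box,f,out):
    x0,y0,x1,y1=box
    b=cv2.resize(im[y0:y1,x0:x1],None,fx=f,fy=f,interpolation=cv2.INTER_CUBIC)
    for a,c in lines():
        p=proj(n,np.array([R@np.array(a,float)+o,R@np.array(c,float)+o]))
        p=((p-[x0,y0]+.5)*f).astype(int)
        cv2.line(b,tuple(map(int,p[0])),tuple(map(int,p[1])),(0,0,255),1,cv2.LINE_AA)
    cv2.imwrite(out,b)
E
python3 - <<'E'
from h import *
o=np.array([525.6,-291.8,119.2]);R=lampR(0.0118,np.radians(30))
overlay('top',cv2.imread('pics/top0.png'),o,R,(380,110,450,220),5,'pics/o_t.png')
overlay('side',cv2.imread('pics/side0.png'),o,R,(340,185,450,275),5,'pics/o_s.png')
a=cv2.imread('pics/o_t.png');b=cv2.imread('pics/o_s.png');h=max(a.shape[0],b.shape[0])
p=lambda i:cv2.copyMakeBorder(i,0,h-i.shape[0],0,0,cv2.BORDER_CONSTANT)
m=np.hstack([p(a),p(b)]);print(m.shape);cv2.imwrite('pics/o1.png',m[:, :]if m.shape[1]<=900 else cv2.resize(m,(800,int(h*800/m.shape[1]))))
E
```

```text
(550, 900, 3)
```

View pics/o1.png

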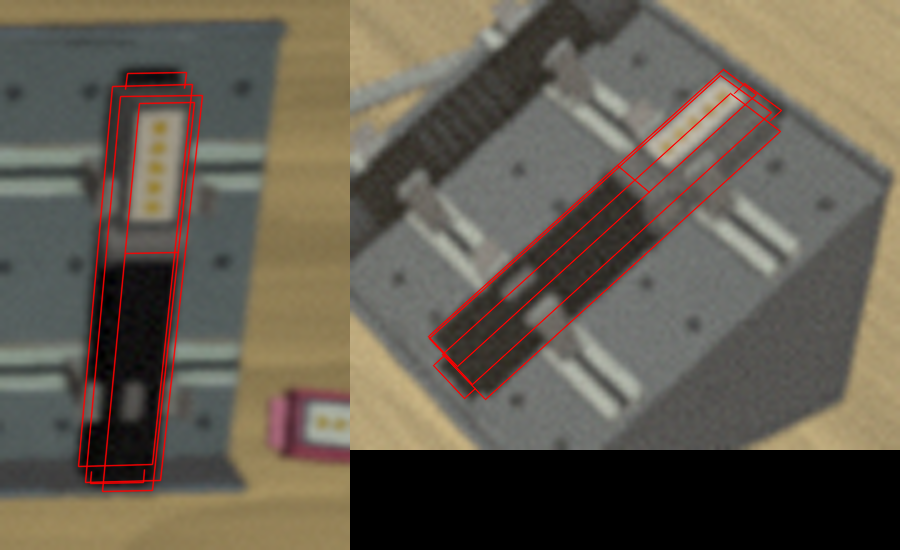

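Request:
move_arm(
  moves=[
    [[0.02,-0.033,0.005],0.03,1],
    [[0.02,-0.033,0.005],0.03,1],
    [[0.02,-0.033,0.005],0.03,1],
    [[0.02,-0.033,0.005],0.03,1],
    [[0.02,-0.033,0.005],0.03,1],
    [[0.02,-0.033,0.005],0.03,1],
    [[0.02,-0.033,0.005],0.03,1],
    [[0.02,-0.033,0.005],0.03,1],
  ],
)

```text
t: 0.97
ee_pos: [390.6, 364.2, 260.8]
ee_rot: [-3.141, -0.005, 3.053]
wrist_force: [0.7, -0.2, 0.0]
gripper_width: 1.001
```

Request:
move_arm(
  moves=[
    [[0.02,-0.033,0],0.02,1],
    [[0.02,-0.033,0],0.02,1],
    [[0.02,-0.033,0],0.02,1],
    [[0.015,-0.036,0],0.02,1],
    [[0.01,-0.04,0],0.0,1],
    [[0.01,-0.04,0],0,1],
    [[0.01,-0.04,0],0,1],
    [[0.01,-0.04,0],0,1],
  ],
)

```text
t: 1.63
ee_pos: [510.1, 60.8, 264.5]
ee_rot: [3.137, 0.001, 3.139]
wrist_force: [0.8, -0.0, 0.6]
gripper_width: 0.998
```

Request:
move_arm(
  moves=[
    [[0.005,-0.04,0],0,1],
    [[0.005,-0.04,0],0,1],
    [[0.005,-0.04,0],0,1],
    [[0,-0.04,0],0.0,1],
    [[0,-0.04,0],0.0,1],
    [[0,-0.04,0],0,1],
    [[0,-0.04,0],0,1],
    [[0,-0.04,0],0,1],
  ],
)

```text
t: 2.3
ee_pos: [524.8, -271.5, 266.6]
ee_rot: [3.136, 0.008, -3.142]
wrist_force: [0.2, 0.3, 0.0]
gripper_width: 1.0
```

Request:
move_arm(
  moves=[
    [[0,-0.019,-0.03],0.012,1],
    [[0,0,-0.03],0,1],
    [[0,0,0],0,1],
    [[0,0,0],0,1],
  ],
)

```text
t: 2.63
ee_pos: [522.0, -305.3, 207.6]
ee_rot: [-3.139, 0.011, 3.138]
wrist_force: [0.9, -0.5, 1.1]
gripper_width: 0.996
```

```bash
python3 - <<'E'
from h import *
s=bot.observe();print(s['ee_pos'],s['ee_rot'])
o=np.array([525.6,-290.8,119.2]);R=lampR(0.0118,np.radians(30))
for n,b,f in(('top',(380,90,460,220),4),('side',(330,165,450,275),4)):
    im=bot.capture(n)['color'][:,:,::-1].copy()
    overlay(n,im,o,R,b,f,f'pics/a_{n}.png')
    t=(proj(n,s['ee_pos'])[0]-b[:2]+.5)*f; print(n,t)
E
cd pics; python3 -c "
import cv2,numpy as np
a=cv2.imread('a_top.png');b=cv2.imread('a_side.png');h=max(a.shape[0],b.shape[0])
p=lambda i:cv2.copyMakeBorder(i,0,h-i.shape[0],0,0,cv2.BORDER_CONSTANT)
m=np.hstack([p(a),p(b)]);print(m.shape);cv2.imwrite('a.png',m)"
```

```text
[ 522.00959632 -305.28790813  207.60993059] [-3.13882991  0.01139348  3.13845959]
top [180.86567407 300.12173904]
side [264.11132527 155.41562011]
(520, 800, 3)
```

View pics/a.png

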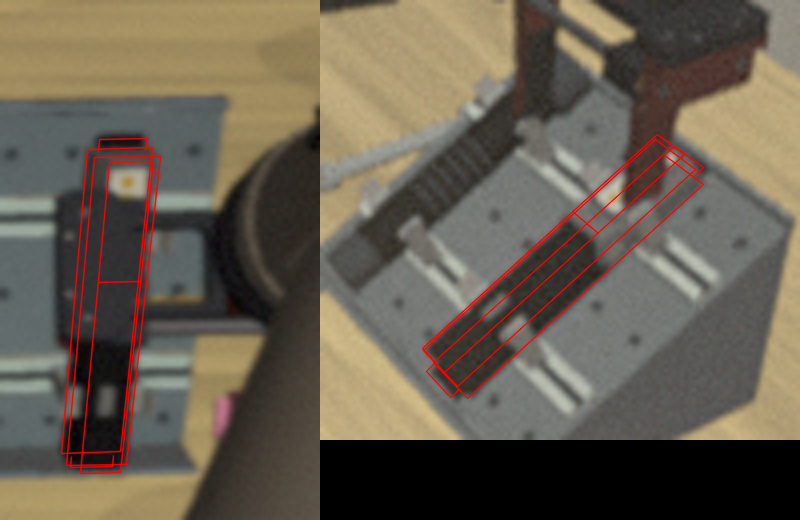

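Request:
move_arm(
  moves=[
    [[0.006,0.015,0],0.015,1],
    [[0,0,0],0,1],
    [[0,0,-0.02],0,1],
    [[0,0,0],0,1],
    [[0,0,0],0,1],
  ],
)

```text
t: 3.25
ee_pos: [535.5, -282.6, 194.5]
ee_rot: [-3.138, 0.024, -3.116]
wrist_force: [0.8, -0.4, 0.2]
gripper_width: 1.001
```

Request:
move_arm(
  moves=[
    [[-0.004,-0.004,0],-0.012,1],
    [[0,0,0],0,1],
    [[0,0,0],0,1],
  ],
)

```text
t: 3.5
ee_pos: [532.3, -286.2, 196.7]
ee_rot: [-3.138, 0.026, -3.127]
wrist_force: [-0.1, -0.7, 0.5]
gripper_width: 1.0
```

Request:
move_arm(
  moves=[
    [[-0.004,-0.004,-0.02],-0.004,1],
    [[0,0,-0.02],0,1],
    [[0,0,-0.015],0,1],
    [[0,0,-0.01],0,1],
    [[0,0,0],0,1],
    [[0,0,0],0,1],
  ],
)

```text
t: 4.0
ee_pos: [529.8, -293.4, 134.0]
ee_rot: [-3.134, 0.033, -3.134]
wrist_force: [-0.2, 0.2, -0.4]
gripper_width: 1.002
```

Request:
move_arm(
  moves=[
    [[-0.001,0.003,-0.01],0.004,1],
    [[0,0,-0.01],0,1],
    [[0,0,-0.008],0,1],
    [[0,0,0],0,1],
    [[0,0,0],0,1],
  ],
)

```text
t: 4.42
ee_pos: [530.3, -290.6, 105.6]
ee_rot: [-3.133, 0.037, -3.129]
wrist_force: [0.4, -0.6, -0.0]
gripper_width: 1.003
```

Request:
move_arm(
  moves=[
    [[-0.001,0,-0.008],0.0,1],
    [[0,0,0],0,1],
    [[0,0,0],0,1],
  ],
)

```text
t: 4.67
ee_pos: [529.5, -290.7, 97.1]
ee_rot: [-3.133, 0.038, -3.129]
wrist_force: [0.7, 0.2, 0.8]
gripper_width: 1.0
```

```bash
python3 - <<'E'
from h import *
s=bot.observe();print(s['ee_pos'],s['ee_rot'])
for n,b,f in(('top',(380,90,460,220),4),('side',(330,165,450,275),4)):
    im=bot.capture(n)['color'][:,:,::-1][b[1]:b[3],b[0]:b[2]].copy()
    cv2.imwrite(f'pics/b_{n}.png',cv2.resize(im,None,fx=f,fy=f,interpolation=cv2.INTER_CUBIC))
E
cd pics; python3 -c "
import cv2,numpy as np
a=cv2.imread('b_top.png');b=cv2.imread('b_side.png');h=max(a.shape[0],b.shape[0])
p=lambda i:cv2.copyMakeBorder(i,0,h-i.shape[0],0,0,cv2.BORDER_CONSTANT)
m=np.hstack([p(a),p(b)]);cv2.imwrite('b.png',m)"
```

```text
[ 529.4855163  -290.74863836   97.07502391] [-3.13297622  0.03750859 -3.12916243]
```

View pics/b.png

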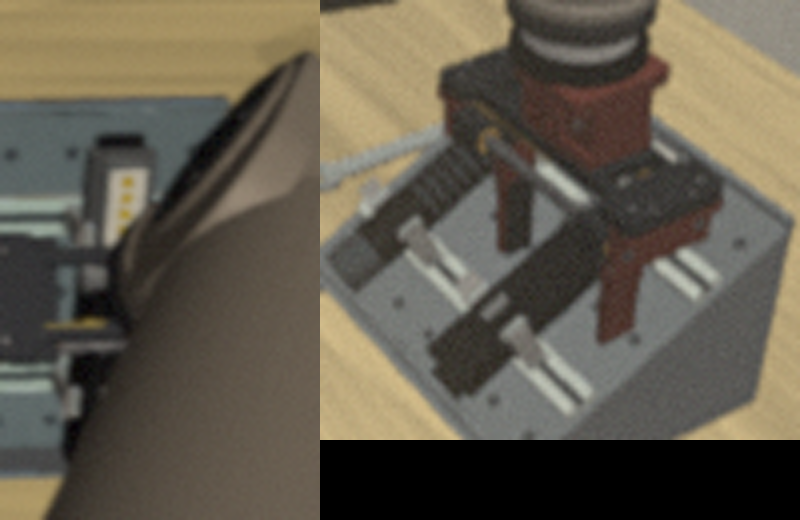

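Request:
move_arm(
  force=45,
  moves=[
    [[0,0,0],0,0.3],
    [[0,0,0],0,0.3],
    [[0,0,0],0,0.3],
    [[0,0,0],0,0.3],
    [[0,0,0],0,0.3],
    [[0,0,0],0,0.3],
    [[0,0,0],0,0.3],
  ],
)

```text
t: 5.35
ee_pos: [530.1, -291.0, 98.2]
ee_rot: [-3.132, 0.039, -3.129]
wrist_force: [0.3, -0.4, 0.2]
gripper_width: 0.506
```

Request:
move_arm(
  force=45,
  moves=[
    [[0,0,0],0,0.1],
    [[0,0,0],0,0.1],
    [[0,0,0],0,0.1],
    [[0,0,0],0,0.1],
    [[0,0,0],0,0.1],
  ],
)

```text
t: 5.77
ee_pos: [530.1, -291.0, 98.2]
ee_rot: [-3.132, 0.039, -3.129]
wrist_force: [-0.5, -0.8, -0.5]
gripper_width: 0.404
```

Request:
move_arm(
  force=50,
  moves=[
    [[0,0,0],0,0.1],
    [[-0.003,0,0.0052],0,0.1],
    [[-0.003,0,0.0052],0,0.1],
    [[-0.003,0,0.0052],0,0.1],
  ],
)

```text
t: 6.1
ee_pos: [521.6, -289.6, 111.6]
ee_rot: [-3.132, 0.039, -3.127]
wrist_force: [2.9, -2.2, -7.9]
gripper_width: 0.405
```

Request:
move_arm(
  moves=[
    [[-0.003,0,0.0052],0,0.1],
    [[-0.003,0,0.0052],0,0.1],
    [[-0.003,0,0.0052],0,0.1],
    [[-0.003,0,0.0052],0,0.1],
  ],
)

```text
t: 6.43
ee_pos: [506.8, -289.5, 134.1]
ee_rot: [-3.133, 0.036, -3.128]
wrist_force: [-0.6, 0.5, -2.1]
gripper_width: 0.407
```

```bash
cat > snap.py <<'E'
from h import *
import sys
tag=sys.argv[1]; bt=eval(sys.argv[2]); bs=eval(sys.argv[3]); f=float(sys.argv[4])
s=bot.observe();print(s['t'],s['ee_pos'],s['ee_rot'],s['wrist_force'],s['gripper_width'])
L=[]
for n,b in(('top',bt),('side',bs)):
    im=bot.capture(n)['color'][:,:,::-1].copy(); cv2.imwrite(f'pics/{tag}_{n}.png',im)
    L.append(cv2.resize(im[b[1]:b[3],b[0]:b[2]],None,fx=f,fy=f,interpolation=cv2.INTER_CUBIC))
h=max(i.shape[0] for i in L)
p=lambda i:cv2.copyMakeBorder(i,0,h-i.shape[0],0,0,cv2.BORDER_CONSTANT)
m=np.hstack([p(i) for i in L]);print(m.shape);cv2.imwrite(f'pics/{tag}.png',m)
E
python3 snap.py c "(370,90,450,220)" "(320,165,440,275)" 4
```

```text
6.4333 [ 506.76219869 -289.46817541  134.13422608] [-3.1334289   0.03577676 -3.12797057] [-0.59241836  0.47912286 -2.05538646] 0.40675077624199985
(520, 800, 3)
```

View pics/c.png

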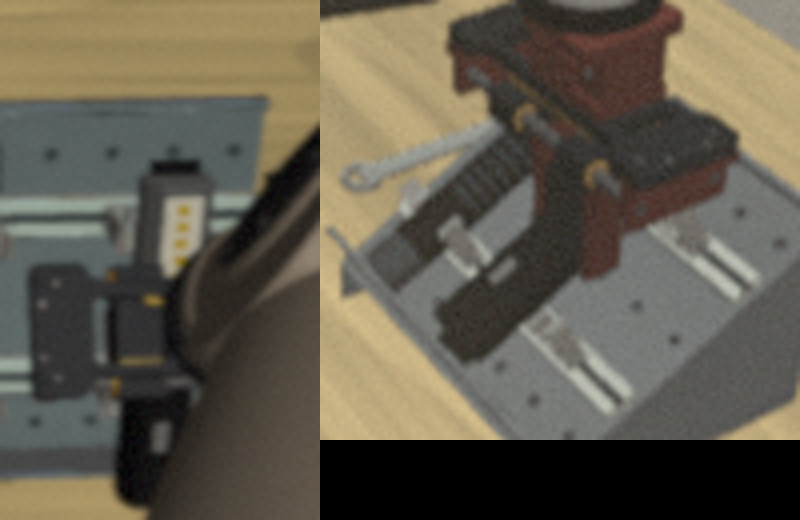

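Request:
move_arm(
  moves=[
    [[-0.005,0,0.015],0,0.1],
    [[-0.003,0,0.02],0,0.1],
    [[0,0,0.025],0,0.1],
    [[0,0.01,0.025],0,0.1],
    [[0,0.02,0.015],0,0.1],
    [[0.002,0.025,0.005],0,0.1],
    [[0.003,0.03,0],0,0.1],
    [[0.003,0.03,0],0,0.1],
  ],
)

```text
t: 7.2
ee_pos: [502.0, -178.6, 245.5]
ee_rot: [-3.131, 0.037, 3.14]
wrist_force: [-0.2, -0.6, -2.2]
gripper_width: 0.408
```

Request:
move_arm(
  moves=[
    [[0.003,0.03,0],-0.02,0.1],
    [[0.003,0.03,0],-0.02,0.1],
    [[0.003,0.03,0],-0.02,0.1],
    [[0.003,0.03,0],-0.02,0.1],
    [[0.003,0.03,0],-0.02,0.1],
    [[0.003,0.03,0],-0.02,0.1],
    [[0.003,0.03,0],-0.02,0.1],
    [[0.003,0.03,0],-0.02,0.1],
  ],
)

```text
t: 7.87
ee_pos: [523.2, 71.9, 247.5]
ee_rot: [-3.133, 0.038, 2.969]
wrist_force: [0.6, 0.1, -2.9]
gripper_width: 0.406
```

Request:
move_arm(
  moves=[
    [[0.008,0.03,0],-0.01,0.1],
    [[0.008,0.03,0],-0.01,0.1],
    [[0.008,0.03,0],-0.01,0.1],
    [[0.008,0.03,0],-0.01,0.1],
    [[0.007,0.025,-0.01],-0.01,0.1],
    [[0.004,0.016,-0.01],0,0.1],
    [[0.002,0.01,0],0,0.1],
    [[0,0,0],0,0.1],
  ],
)

```text
t: 8.53
ee_pos: [565.9, 260.8, 226.8]
ee_rot: [-3.137, 0.035, 2.925]
wrist_force: [-0.7, -0.3, -2.5]
gripper_width: 0.407
```

```bash
python3 snap.py d "(120,70,250,210)" "(240,60,380,190)" 3
```

```text
8.5333 [565.87265182 260.79499285 226.76164756] [-3.13724584  0.03542954  2.92515314] [-0.68490326 -0.25316794 -2.4725311 ] 0.40688059280209005
(420, 810, 3)
```

View pics/d.png

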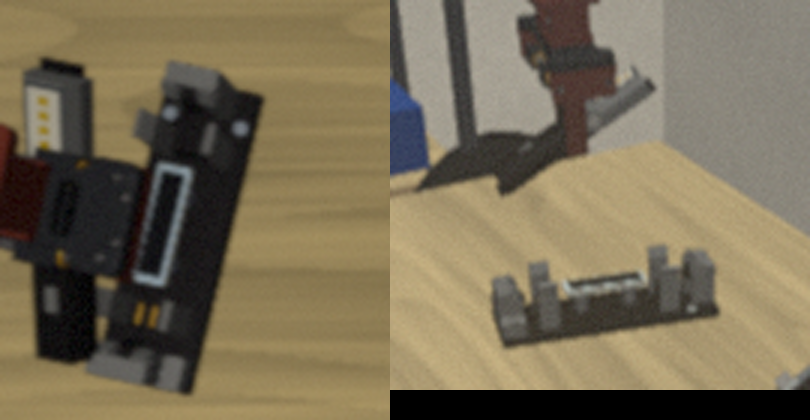

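```bash
cat > ov.py <<'E'
from h import *
import sys
from scipy.spatial.transform import Rotation as Ro
tag=sys.argv[1]; tilt=np.radians(float(sys.argv[2])); off=np.array(eval(sys.argv[3])); bt=eval(sys.argv[4]); bs=eval(sys.argv[5]); f=float(sys.argv[6])
s=bot.observe(); Rt=Ro.from_euler('xyz',s['ee_rot']).as_matrix()
g=s['ee_pos']-19*Rt[:,2]; yaw=s['ee_rot'][2]+3.128+0.0118
R=lampR(yaw,tilt); o=g-R@off
print('lamp',o,'yaw',(yaw+np.pi)%(2*np.pi)-np.pi)
L=[]
for n,b in(('top',bt),('side',bs)):
    overlay(n,cv2.imread(f'pics/{tag}_{n}.png'),o,R,b,f,'pics/tmp.png'); L.append(cv2.imread('pics/tmp.png'))
h=max(i.shape[0] for i in L)
p=lambda i:cv2.copyMakeBorder(i,0,h-i.shape[0],0,0,cv2.BORDER_CONSTANT)
cv2.imwrite(f'pics/{tag}_ov.png',np.hstack([p(i) for i in L]))
E
python3 ov.py d 30 "(2.3,0,-3.6)" "(120,70,250,210)" "(240,60,380,190)" 3
```

```text
lamp [561.65068631 258.54382103 247.98899209] yaw -0.22126131341825328
```

View pics/d_ov.png

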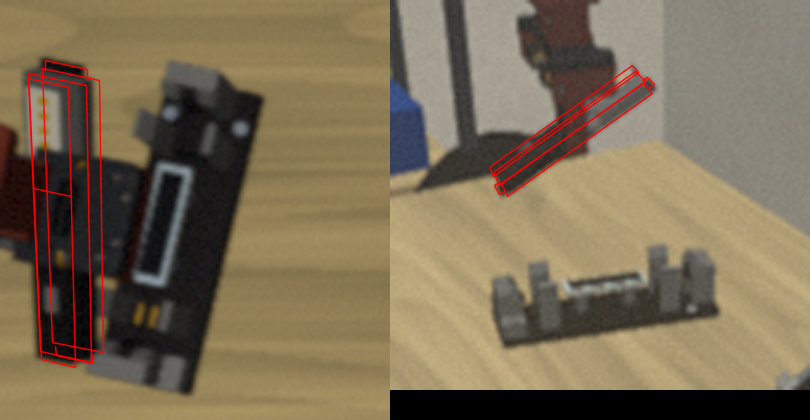

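Request:
move_arm(
  moves=[
    [[0.002,0.012,0],-0.01,0.1],
    [[0,0,-0.02],0,0.1],
    [[0,0,-0.02],0,0.1],
    [[0,0,-0.02],0,0.1],
    [[0,0,-0.015],0,0.1],
    [[0,0,-0.005],0,0.1],
    [[0,0,0],0,0.1],
    [[0,0,0],0,0.1],
  ],
)

```text
t: 9.4
ee_pos: [573.5, 264.5, 152.0]
ee_rot: [3.139, 0.045, 2.893]
wrist_force: [0.3, -0.5, -2.3]
gripper_width: 0.407
```

```bash
python3 snap.py e "(120,70,250,210)" "(240,60,380,190)" 3;python3 ov.py e 30 "(2.3,0,-3.6)" "(120,70,250,210)" "(240,60,380,190)" 3
```

```text
9.4 [573.51998387 264.52243443 152.01068754] [3.13946279 0.04505381 2.89315984] [ 0.2871318  -0.46334634 -2.3109523 ] 0.4066676333351445
(420, 810, 3)
lamp [569.32448312 265.89290018 173.52908494] yaw -0.24993448772552718
```

View pics/e_ov.png

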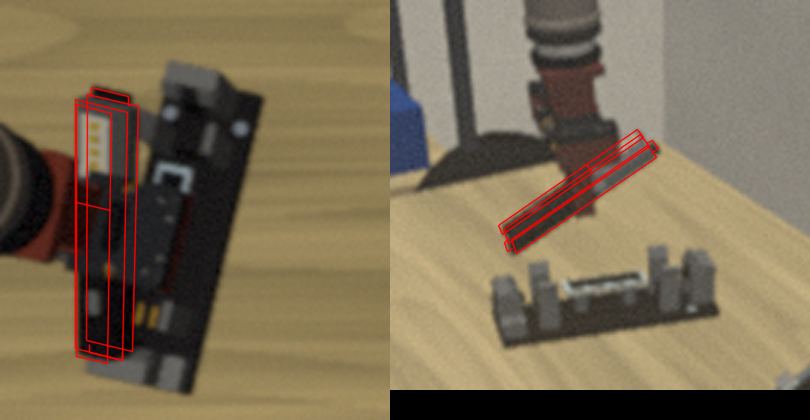

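Request:
move_arm(
  moves=[
    [[-0.005,0.01,0],0.016,0.1],
    [[0,0,-0.01],0,0.1],
    [[0,0,-0.01],0,0.1],
    [[0,0,0],0,0.1],
    [[0,0,0],0,0.1],
  ],
)

```text
t: 10.02
ee_pos: [568.8, 277.7, 132.6]
ee_rot: [3.135, 0.048, 2.913]
wrist_force: [0.9, 0.6, -2.2]
gripper_width: 0.406
```

Request:
move_arm(
  force=25,
  moves=[
    [[0,-0.0025,-0.01],0,0.1],
    [[0,0,-0.01],0,0.1],
    [[0,0,-0.005],0,0.1],
    [[0,0,-0.005],0,0.1],
    [[0,0,0],0,0.1],
  ],
)

```text
t: 10.43
ee_pos: [570.5, 274.4, 99.9]
ee_rot: [3.134, 0.05, 2.911]
wrist_force: [-1.7, 1.3, -0.5]
gripper_width: 0.407
```

```bash
python3 snap.py f "(120,70,250,210)" "(240,60,380,190)" 3;python3 ov.py f 30 "(2.3,0,-3.6)" "(120,70,250,210)" "(240,60,380,190)" 3
```

```text
10.4333 [570.45773465 274.44135411  99.88526958] [3.13404408 0.05041782 2.9111064 ] [-1.70576254  1.30966033 -0.4589013 ] 0.40667613024311505
(420, 810, 3)
lamp [565.58940835 275.50784774 121.41703599] yaw -0.23178036950280223
```

View pics/f_ov.png

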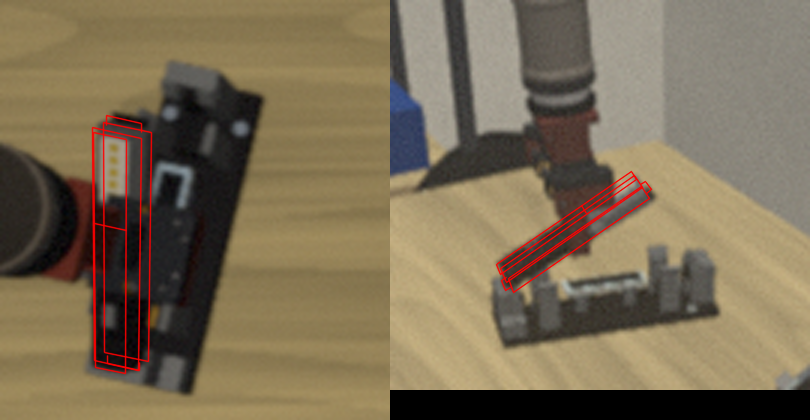

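Request:
move_arm(
  moves=[
    [[0,0,-0.005],0,0.1],
    [[0,0,-0.005],0,0.1],
    [[0,0,-0.005],0,0.1],
    [[0,0,0],0,0.1],
  ],
)

```text
t: 10.97
ee_pos: [573.7, 274.7, 87.3]
ee_rot: [3.13, 0.057, 2.911]
wrist_force: [-0.7, -0.2, -0.2]
gripper_width: 0.407
```

Request:
move_arm(
  moves=[
    [[-0.002,0,-0.008],0,0.1],
    [[-0.001,0,-0.008],0,0.1],
    [[0,0,-0.006],0,0.1],
    [[0,0,0],0,0.1],
  ],
)

```text
t: 11.3
ee_pos: [570.6, 275.2, 63.2]
ee_rot: [3.129, 0.057, 2.911]
wrist_force: [2.0, -0.4, 1.3]
gripper_width: 0.408
```

```bash
python3 snap.py g "(120,70,250,210)" "(240,60,380,190)" 3;python3 ov.py g 5 "(2.3,0,-3.6)" "(120,70,250,210)" "(240,60,380,190)" 3
```

```text
11.3 [570.60703072 275.16576553  63.18143141] [3.12901904 0.05727205 2.91065727] [ 1.97353752 -0.35842543  1.29099888] 0.4077419734904414
(420, 810, 3)
lamp [566.9575989  275.7650204   86.24465848] yaw -0.23265080629445833
```

View pics/g_ov.png

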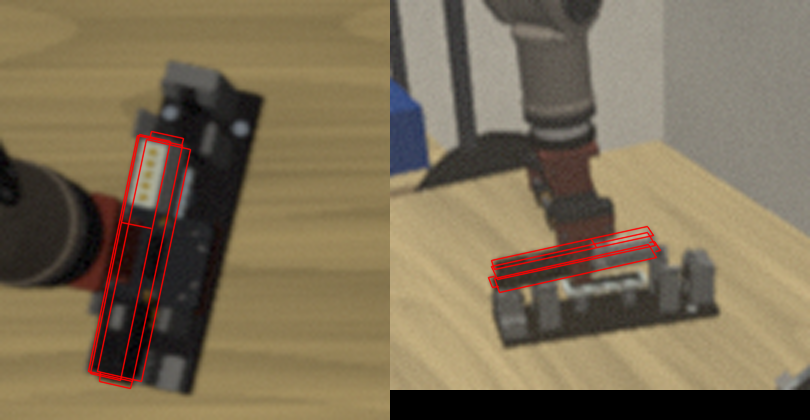

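Request:
move_arm(
  moves=[
    [[0,0,-0.006],0,0.1],
    [[0,0,0],0,0.1],
    [[0,0,0],0,0.1],
  ],
)

```text
t: 11.75
ee_pos: [570.8, 275.5, 58.2]
ee_rot: [3.128, 0.058, 2.911]
wrist_force: [0.6, -0.3, 0.3]
gripper_width: 0.407
```

```bash
python3 snap.py h "(120,70,250,210)" "(240,60,380,190)" 3;python3 ov.py h 0 "(2.3,0,-3.6)" "(120,70,250,210)" "(240,60,380,190)" 3
```

```text
11.75 [570.79407523 275.49207294  58.18237644] [3.128208   0.05780566 2.91103145] [ 0.62612855 -0.26787631  0.30611806] 0.4071532706627673
(420, 810, 3)
lamp [567.43275241 276.06727224  80.81697798] yaw -0.23233258349819685
```

View pics/h_ov.png

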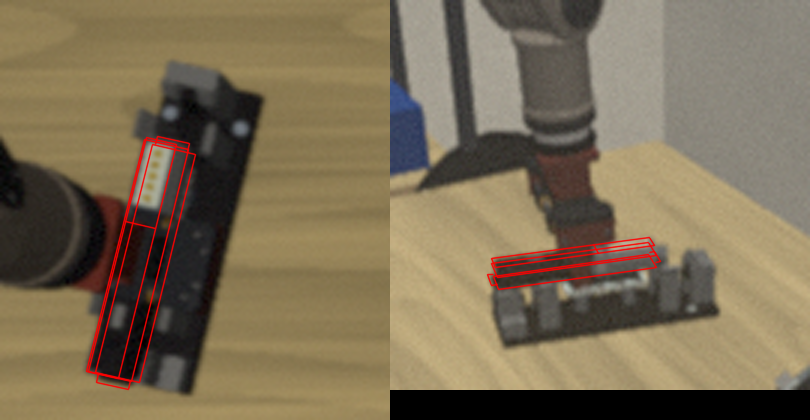

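Request:
move_arm(
  force=45,
  moves=[
    [[0,0,0.006],0,0.1],
    [[0,0,0.006],0,0.1],
    [[0.01,-0.0025,0],0,0.1],
    [[0.01,-0.0025,0],0,0.1],
    [[0.008,-0.002,0],0,0.1],
    [[0,0,0],0,0.1],
    [[0,0,0],0,0.1],
  ],
)

```text
t: 12.53
ee_pos: [601.9, 267.1, 71.7]
ee_rot: [3.129, 0.058, 2.911]
wrist_force: [-0.6, -0.2, -2.6]
gripper_width: 0.405
```

```bash
python3 snap.py i "(140,80,220,210)" "(260,90,370,190)" 4;python3 ov.py i 0 "(2.3,0,-3.6)" "(140,80,220,210)" "(260,90,370,190)" 4
```

```text
12.5333 [601.88343015 267.06411981  71.7121715 ] [3.1287291  0.05780221 2.9107747 ] [-0.64718592 -0.19987555 -2.60529532] 0.40468726960076995
(520, 760, 3)
lamp [598.02136738 267.63781978  94.20673222] yaw -0.2322897622283726
```

View pics/i_ov.png

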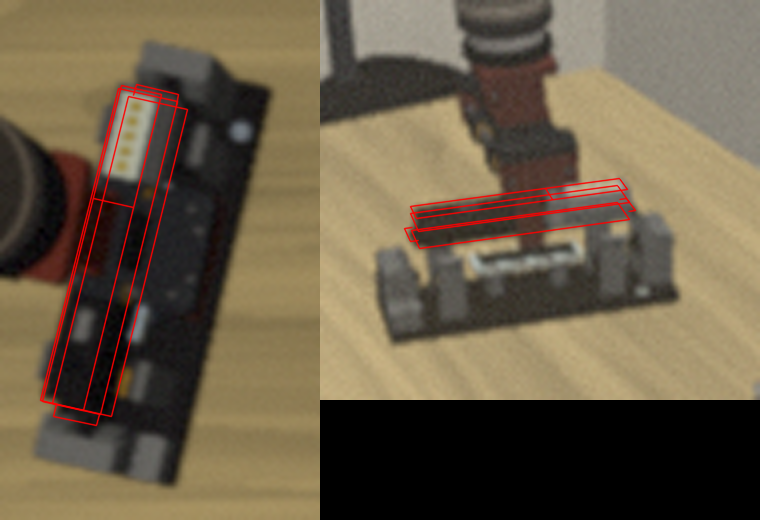

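View pics/i.png

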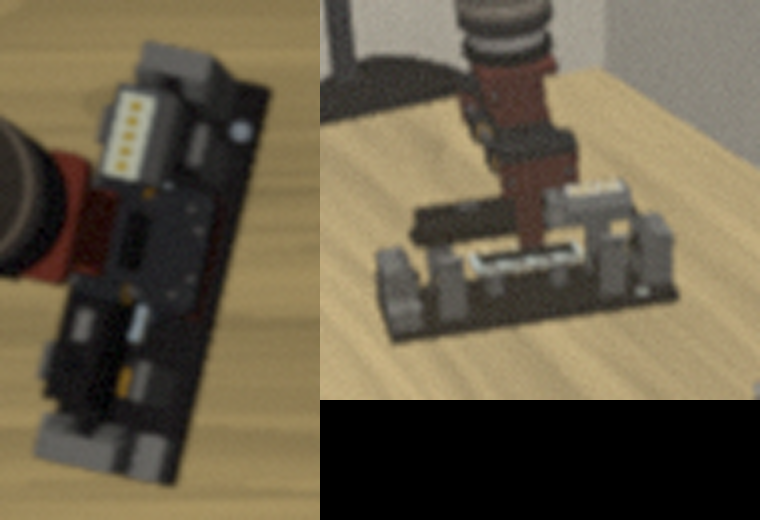

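```bash
python3 - <<'E'
import cv2,numpy as np
t=cv2.imread('pics/i_top.png')[95:190,145:205]; s=cv2.imread('pics/i_side.png')[130:180,350-95:350]
cv2.imwrite('pics/i_t2.png',np.clip(cv2.resize(t,None,fx=6,fy=6,interpolation=cv2.INTER_CUBIC).astype(float)*1.7,0,255))
cv2.imwrite('pics/i_s2.png',np.clip(cv2.resize(s,None,fx=8,fy=8,interpolation=cv2.INTER_CUBIC).astype(float)*1.5,0,255))
E
```

```text
[ WARN:0@0.065] global loadsave.cpp:1063 imwrite_ Unsupported depth image for selected encoder is fallbacked to CV_8U.
```

View pics/i_t2.png

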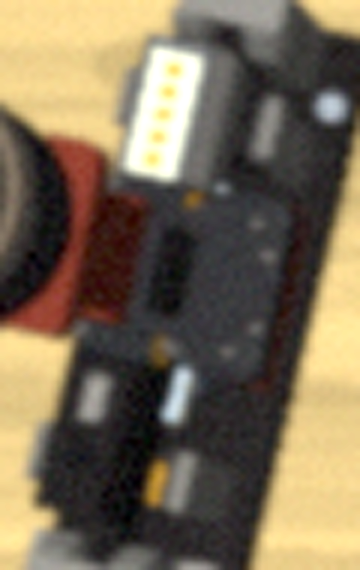

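View pics/i_s2.png

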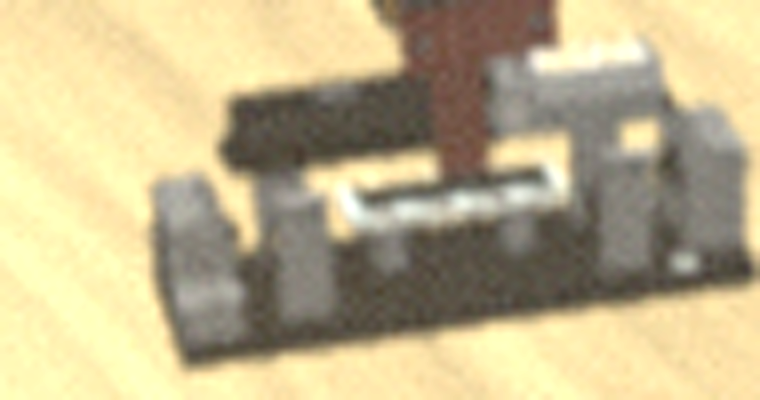

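```bash
python3 - <<'E'
from h import *
np.set_printoptions(precision=2,suppress=True)
S=lambda p:(np.array(p)+.5)/8-.5+[255,130]
T=lambda p:(np.array(p)+.5)/6-.5+[145,95]
D0=(602.2,267.7,-.2328)
def pr(n,P): return proj(n,Rz(D0[2])@np.array(P,float)+[D0[0],D0[1],0])[0]
print('dock resid (meas-model px)')
for n,p,P in [('side',S((190,362)),[-134,-42,0]),('side',S((752,275)),[134,-42,0]),('side',S((345,190)),[-50,14,50.5]),('side',S((360,225)),[-50,-14,50.5]),('side',S((565,195)),[50,-14,50.5]),('side',S((548,168)),[50,14,50.5])]:
    print(P,p-pr(n,P))
o=np.array([598.,267.6,94.2]);R=lampR(-.2323,0)
print('lamp resid')
for n,p,P in [('side',S((235,168)),[-95,-18,-13]),('side',S((665,118)),[95,-18,-13]),('top',T((150,40)),[95,12,13]),('top',T((210,50)),[95,-12,13])]:
    m=proj(n,R@np.array(P,float)+o)[0]; print(P,p-m)
# px per mm along x axis
for n in('side','top'):
    print(n, proj(n,R@np.array([1,0,0.])+o)-proj(n,o), proj(n,R@np.array([0,1.,0])+o)-proj(n,o))
E
```

```text
dock resid (meas-model px)
[-134, -42, 0] [ 0.79 -1.74]
[134, -42, 0] [-1.32 -1.58]
[-50, 14, 50.5] [0.95 0.05]
[-50, -14, 50.5] [1.14 0.87]
[50, -14, 50.5] [-0.4  1. ]
[50, 14, 50.5] [-0.44  1.07]
lamp resid
[-95, -18, -13] [-0.46 -1.04]
[95, -18, -13] [0.77 0.01]
[95, 12, 13] [-0.39  0.47]
[95, -12, 13] [-0.42 -0.09]
side [[ 0.28 -0.04]] [[-0.07 -0.12]]
top [[ 0.1  -0.41]] [[-0.41 -0.09]]
```

Request:
move_arm(
  moves=[
    [[0.004,0,0],0,0.1],
    [[0,0,-0.006],0,0.1],
    [[0,0,-0.006],0,0.1],
    [[0,0,0],0,0.1],
  ],
)

```text
t: 13.17
ee_pos: [604.4, 268.7, 58.8]
ee_rot: [3.128, 0.057, 2.914]
wrist_force: [-0.5, -0.6, -2.1]
gripper_width: 0.403
```

```bash
python3 snap.py j "(140,80,220,200)" "(255,130,350,180)" 4.5;python3 ov.py j 0 "(2.3,0,-3.6)" "(140,80,220,200)" "(255,130,350,180)" 4.5
```

```text
13.1667 [604.37848529 268.66103397  58.7738047 ] [3.12826202 0.05701103 2.91370298] [-0.47275138 -0.59566098 -2.08960971] 0.4025703617930093
(540, 788, 3)
lamp [601.30850377 269.31925762  82.13498183] yaw -0.22975477771230857
```

View pics/j.png

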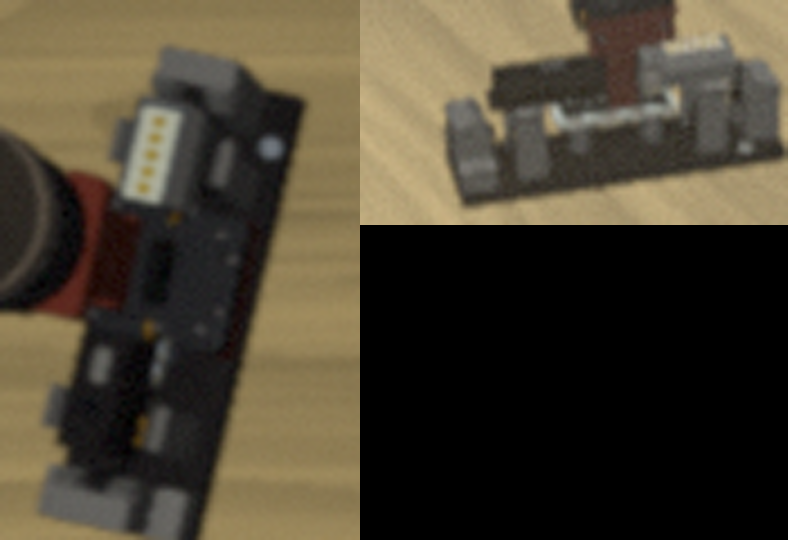

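Request:
move_arm(
  moves=[
    [[0.0005,-0.0015,-0.003],-0.003,0.1],
    [[0,0,-0.004],0,0.1],
    [[0,0,0],0,0.1],
  ],
)

```text
t: 13.62
ee_pos: [606.0, 267.5, 53.2]
ee_rot: [3.126, 0.059, 2.91]
wrist_force: [0.0, 0.9, -2.2]
gripper_width: 0.406
```

Request:
move_arm(
  moves=[
    [[0,0,-0.004],0,0.1],
    [[0,0,0],0,0.1],
  ],
)

```text
t: 13.78
ee_pos: [605.9, 267.3, 48.7]
ee_rot: [3.126, 0.059, 2.91]
wrist_force: [-0.1, -0.1, -3.0]
gripper_width: 0.409
```

Request:
move_arm(
  moves=[
    [[0,0,-0.004],0,0.1],
    [[0,0,0],0,0.1],
  ],
)

```text
t: 13.95
ee_pos: [605.9, 267.7, 44.6]
ee_rot: [3.126, 0.059, 2.91]
wrist_force: [-3.2, 0.2, -0.3]
gripper_width: 0.405
```

Request:
move_arm(
  moves=[
    [[0,0,-0.004],0,0.1],
    [[0,0,0],0,0.1],
  ],
)

```text
t: 14.12
ee_pos: [605.8, 268.3, 42.0]
ee_rot: [3.125, 0.059, 2.91]
wrist_force: [-0.8, -0.7, 4.2]
gripper_width: 0.406
```

```bash
python3 snap.py k "(140,80,220,200)" "(255,130,350,180)" 4.5;python3 ov.py k 0 "(2.3,0,-3.6)" "(140,80,220,200)" "(255,130,350,180)" 4.5
```

```text
14.1167 [605.82284387 268.25707081  42.01102389] [3.12517334 0.05857208 2.91016402] [-0.83618908 -0.7105018   4.15671252] 0.40609214963800666
(540, 788, 3)
lamp [602.44225843 268.71036549  64.72885335] yaw -0.23350458234475546
```

View pics/k.png

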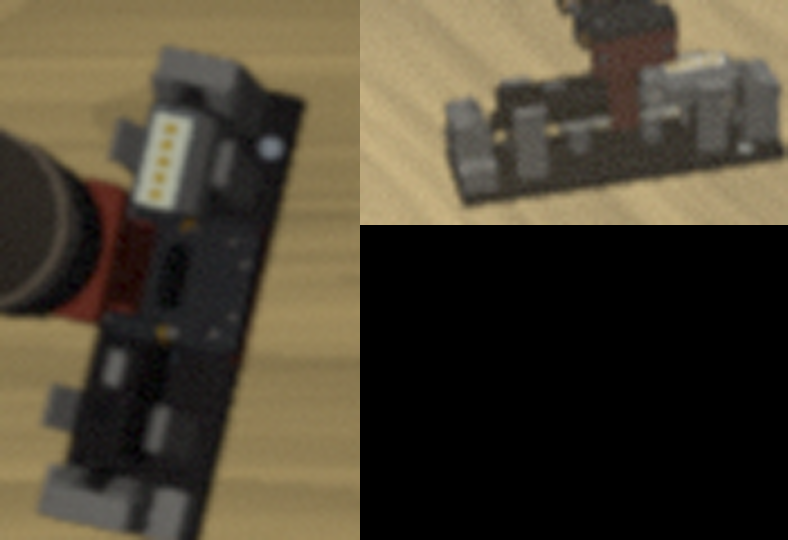

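Request:
move_arm(
  moves=[
    [[0,0,-0.004],0,0.1],
    [[0,0,-0.004],0,0.1],
    [[0,0,0],0,0.1],
  ],
)

```text
t: 14.57
ee_pos: [605.9, 268.4, 36.8]
ee_rot: [3.124, 0.059, 2.911]
wrist_force: [-1.7, -1.6, 7.8]
gripper_width: 0.408
```

Request:
move_arm(
  moves=[
    [[0,0,-0.004],0,0.1],
    [[0,0,0],0,0.1],
  ],
)

```text
t: 14.73
ee_pos: [606.0, 268.4, 34.8]
ee_rot: [3.124, 0.058, 2.911]
wrist_force: [-2.4, -0.3, 7.7]
gripper_width: 0.404
```

Request:
move_arm(
  force=60,
  moves=[
    [[0,0,-0.004],0,0.1],
    [[0,0,-0.005],0,0.1],
    [[0,0,-0.005],0,0.1],
  ],
)

```text
t: 14.98
ee_pos: [606.2, 268.6, 25.2]
ee_rot: [3.123, 0.058, 2.911]
wrist_force: [-5.3, -4.7, 20.6]
gripper_width: 0.406
```

Request:
move_arm(
  moves=[
    [[0,0,-0.006],0,0.1],
    [[0,0,-0.006],0,0.1],
  ],
)

```text
t: 15.15
ee_pos: [606.7, 268.6, 24.4]
ee_rot: [3.122, 0.056, 2.911]
wrist_force: [-26.4, -8.0, 61.5]
gripper_width: 0.404
```

Request:
move_arm(
  moves=[
    [[0,0,0],0,0.1],
    [[0,0,0],0,0.1],
  ],
)

```text
t: 15.32
ee_pos: [606.6, 268.5, 26.7]
ee_rot: [3.121, 0.057, 2.912]
wrist_force: [5.0, 1.7, -17.5]
gripper_width: 0.405
```

```bash
python3 snap.py l "(140,80,220,200)" "(255,130,350,180)" 4.5
```

```text
15.3167 [606.55059311 268.51685967  26.74529845] [3.12097061 0.05723741 2.91200363] [  4.95449054   1.66255843 -17.46972458] 0.4047054530411104
(540, 788, 3)
```

View pics/l.png

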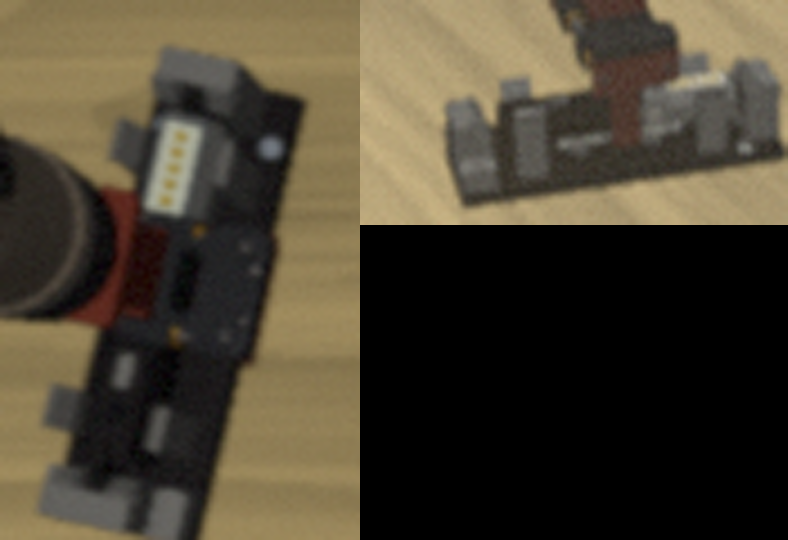

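Request:
move_arm(
  moves=[
    [[0,0,-0.001],0,0.1],
    [[0,0,0],0,0.6],
    [[0,0,0],0,0.7],
    [[0,0,0],0,0.7],
    [[0,0,0],0,0.7],
    [[0,0,0],0,0.7],
  ],
)

```text
t: 15.92
ee_pos: [608.7, 268.6, 25.3]
ee_rot: [3.121, 0.059, 2.911]
wrist_force: [0.3, 0.2, 0.0]
gripper_width: 0.693
```

Request:
move_arm(
  moves=[
    [[0,0,0.01],0,0.7],
    [[0,0,0.015],0,0.7],
    [[0,0,0.02],0,0.7],
    [[0,0,0.02],0,0.7],
    [[0,0,0.02],0,0.7],
    [[0,0,0.02],0,0.7],
    [[0,0,0],0,0.7],
  ],
)

```text
t: 16.5
ee_pos: [607.8, 267.3, 136.4]
ee_rot: [3.123, 0.057, 2.91]
wrist_force: [-0.0, 0.8, -0.0]
gripper_width: 0.702
```

```bash
python3 snap.py m "(140,80,220,200)" "(255,130,350,180)" 4.5
```

```text
16.5 [607.75251284 267.34939021 136.43894691] [3.12306174 0.05746652 2.91025043] [-0.01906892  0.76544115 -0.01854526] 0.7021981719503823
(540, 788, 3)
```

View pics/m.png

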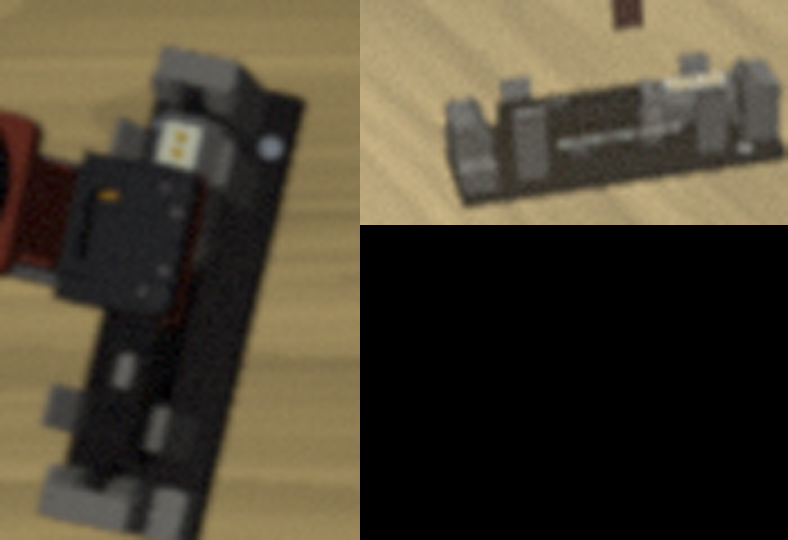

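```bash
python3 - <<'E'
from h import *
o=np.array([602.2,267.7,48.5]);R=lampR(-.2328,0)
im=cv2.imread('pics/m_side.png'); b=(255,130,350,180)
overlay('side',im,o,R,b,8,'pics/n1.png')
a=cv2.imread('pics/n1.png'); c=cv2.resize(im[130:180,255:350],None,fx=8,fy=8,interpolation=cv2.INTER_CUBIC)
cv2.imwrite('pics/n.png',cv2.convertScaleAbs(np.vstack([a,c]),alpha=1.4)[:, :][50:800-100])
E
```

```text
(no output)
```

View pics/n.png

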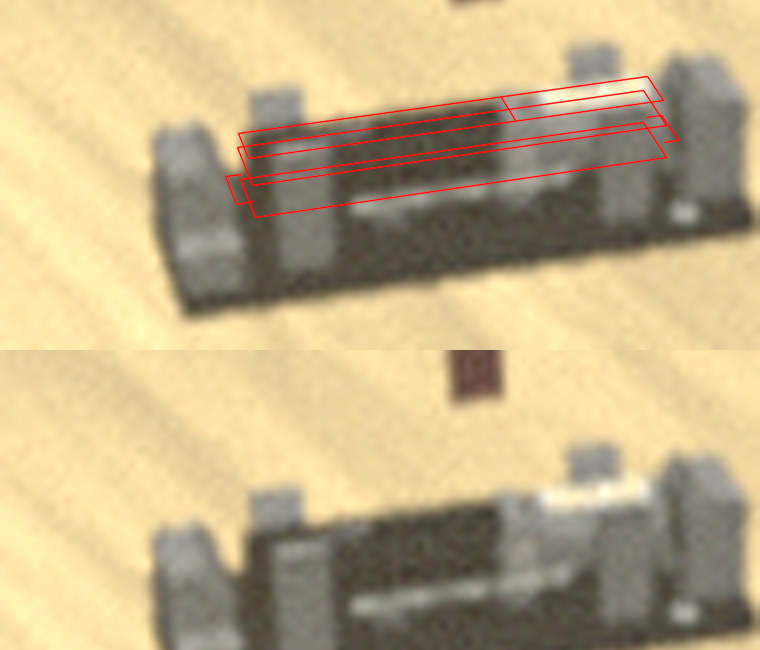

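Request:
move_arm(
  moves=[
    [[-0.01,0,0.03],0,0.7],
    [[-0.01,-0.02,0.03],0,0.7],
    [[-0.01,-0.03,0.02],0,0.7],
    [[-0.01,-0.03,0],0,0.7],
    [[0,-0.03,0],0,0.7],
    [[0,-0.03,0],0,0.7],
    [[0,0,0],0,0.7],
    [[0,0,0],0,0.7],
  ],
)

```text
t: 17.32
ee_pos: [554.8, 121.2, 202.2]
ee_rot: [3.14, 0.037, 2.917]
wrist_force: [0.0, 0.2, -0.3]
gripper_width: 0.703
```

```bash
python3 snap.py z "(130,60,530,300)" "(240,120,640,320)" 1;python3 - <<'E'
from h import *
a=cv2.imread('pics/z_top.png')[60:300,130:530];b=cv2.imread('pics/z_side.png')[120:320,240:640]
cv2.imwrite('pics/zz.png',cv2.resize(np.vstack([a,b]),None,fx=1.35,fy=1.35,interpolation=cv2.INTER_CUBIC))
E
```

```text
17.3167 [554.77015609 121.18838263 202.23984658] [3.13989223 0.03653539 2.91704473] [ 0.01993024  0.23888089 -0.30315731] 0.7025895571010708
(240, 800, 3)
```

View pics/zz.png

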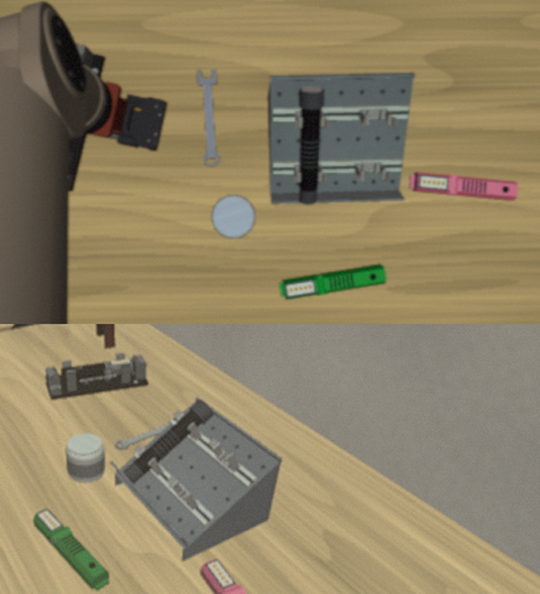

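The spanner, tin, torch and both look-alikes have not moved. The lamp lies level in the dock, and the gripper is clear of it.

```bash
python3 -c "
from rig import bot
print(bot.job_done())"
```

```text
the job is handed in; nothing more can be done
None
```

The inspection lamp is in the charging cradle with its foot at the contact end and stays down by itself. I handed the job in at about 17.4 s of the 64 s; no verdict was reported.

**What I did:**
- I gripped the lamp between its clips in the right-hand bay (`bay_b`) and pulled it straight out.
- The tool can only point down, so the lamp came out tilted at 30°. I levelled it by resting its foot on top of the contact-end housing.
- I then set it on the pad and pressed it to the hard stop.

**Last checks:**
- **Catches:** with the pressing stopped, the lamp held against about 17 N of upward pull. After release, both ends in the side picture were within about a pixel (2 to 3 mm) of the latched height of 48.5 mm, and the lamp was level. I could not see the catches themselves, so both being shut is inferred from this.
- **Other things:** the torch, spanner, tin and both look-alikes were where they started in the final pictures.
- **Press force:** the wrist reading peaked at about 61 N at the hard stop. This is well above the 12 to 18 N needed but under the 120 N limit. It went through the gripped lamp, and the gripper's body was touching nothing in the pictures. I have no separate force reading for the body.
- **Disagreement:** the top camera put things about 1 to 3 mm further left than the arm's own readings. I placed the lamp relative to the cradle in the same pictures to allow for this.

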